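# Find the concealed catch and open the small-parts box

## Task

The train wheel sets are kept under the sliding walnut cover of the birch parts box, held shut by a child-proof catch: a push plate set flush in the grey inlay along the box's near edge, somewhere along its length. Feel along the inlay with your fingertips for the plate, press it down until the cover springs ajar, then put your fingertips into the gap and push the cover back as far as it goes under the rear deck. Leave the other toys where they stand.

Things in the scene. Friction and masses are not known exactly. Their poses are not given: they have to be found in the camera images.
- parts_box: Heavy fixed birch box, 310 (x) by 360 (y) by 95 mm high. Origin: centre of its underside; x points from the near edge to the far edge, y along the near edge, z up. Top, near to far: front rail with the inlay (x -155 to -75 mm), well with the sliding cover (-75 to +40 mm, 324 mm wide), rear deck (+40 to +155 mm). Rail and deck tops are 95 mm above the table.
- panel (a point): Centre of the top face of the grey inlay: x -115, y 0, z 93 mm of the box frame; axes as the box. The inlay is rigid, level, 56 (x) by 170 mm (y), 2 mm below the rail. In it, centred in x, is an opening 40 (x) by 60 mm (y) for the catch's push plate. The opening's centre may lie anywhere from -45 to +45 mm in y from this point: its place is not given, feel or look for it.
- catch (a joint): How far the push plate is pressed, m: 0 at rest, 0.006 at the bottom. The plate is of the same grey laminate, 36 (x) by 56 mm (y), a thin dark gap all round, its top 2 mm below the inlay's face at rest. Spring: about 2 N at rest, 6 N at the bottom. Held down about 0.005 or more it frees the cover; let go, it comes up again.
- cover (a joint): How far the walnut cover has slid towards box +x, m: 0 shut, 0.10 at its stop, fully open. Locked at 0 until the catch is pressed. Once freed, an ejector pin drives it to 0.045 to 0.055 within about 2 s and it stays there; from then on it slides with a drag of about 1 N and stays where it is left.
- cover_edge (a point): Middle of the top near edge of the walnut cover, moves with it; axes as the box. The cover is 118 (x) by 324 mm (y), 8 mm thick, top 82 mm above the table. This edge is at x -73 mm of the box frame when shut, about -25 mm when ajar, +27 mm when fully open. A steel strip, 170 mm long in y, hangs 34 mm down 2 to 6 mm behind this edge; it may be pushed too.
- rail_edge (a point): Middle of the far top edge of the front rail, fixed: x -75, y 0, z 95 mm of the box frame; axes as the box. Once the cover is ajar there is a gap of about 50 mm between this edge and the cover's edge. Fingertips put in there 20 to 40 mm below this point's height touch nothing; deeper lie the catch's tongue (top 44 mm above the table) and the wheel sets, and 150 mm to +y the ejector pin.
- canister: Loose clear plastic canister of wheel sets with a white ribbed screw top, 93 mm in diameter, 119 mm high, beside the box on its +y side. Origin: centre of its underside.
- dining_car: Loose red wooden dining car, 84 by 34 mm, 51 mm high, standing on the rear deck of the box towards its -y end. Origin: centre of its underside; x along the car.
- signal: Loose orange railway signal on a round birch foot, 48 mm in diameter, 117 mm high, beside the box on its -y side. Origin: centre of its underside.
- coach: Loose blue wooden coach, 84 by 34 mm, 51 mm high, on the table to the right. Origin: centre of its underside; x along the coach.
- tunnel: Loose wooden tunnel, 100 mm long (x), 110 mm wide, 107 mm high, on the table to the right. Origin: centre of its underside.
- curved_track: Loose flat dark walnut curved track, 12 mm thick, 40 mm wide, about 140 mm long, on the table to the left. Origin: on its underside, middle of the curve.
- tree: Loose small wooden fir tree, 60 mm in diameter, 98 mm high, on the table to the left. Origin: centre of its underside.

How it is judged:
On the way, in this order (a step that is already met when the one before it is completed fails the run):
1. the push plate of the catch is pressed down (value of joint catch above 0.003 m), for 0.05 s.
2. the cover is pushed back under the rear deck (value of joint cover above 0.09 m), for 0.1 s.
At the end, for the whole second after the job is handed in: the cover rests at least 90 of its 100 mm open, the push plate is let go and up again (less than 2 mm down), and each of the seven toys stands within 20 mm of where it was (value of joint cover above 0.09 m and velocity of joint cover between -0.005 and 0.005 m/s and value of joint catch below 0.002 m and distance of each of canister, dining_car, signal, coach, tunnel, curved_track, tree from where it was at the start of the episode below 0.02 m); the robot touches nothing.
It fails at once if a toy is pushed or carried more than 20 mm from its place, or lifted (distance of any of canister, dining_car, signal, coach, tunnel, curved_track, tree from where it was at the start of the episode above 0.02 m).
It fails at once if a toy is tipped over (angle between any of canister, signal, tree, dining_car's own z axis and vertical above 0.3 rad).
It also fails if it takes over 51 s, if anything falls off the work surface, if the arm or the gripper's body presses on something with over 40 N, if the wrist force passes 120 N, or if a joint passes its speed limit or range.

## Robot

A 6-joint arm with a two-finger parallel gripper is mounted at the origin on the work surface. World frame = base frame: x ahead of the robot, y to its left, z up, the work surface at z = 0. Lengths are in m, angles in rad, forces in N, time in s.
With the tool pointing down it reaches from about 0.375 to 0.825 m from the base axis. Payload 5.5 kg.
Tool frame: the origin (TCP) lies midway between the tips of the shut fingers; the grasp point (between the pads) lies r.grip_depth behind it (r.grip_depth is the distance from the TCP to the grasp point, in m); x points along the fingers, y is the direction in which the jaws open and shut, and the axes are right-handed (so a half turn about x gives the same grasp; the last joint's range is limited). The gripper opens to 85 mm and grips with 20 to 120 N. Pads are 22 mm wide; open, the fingers measure 114 mm over their backs; the gripper's body (76 mm by 85 mm) begins 54 mm behind the grasp point. The pads swing forward as they close: fully open they stand 13 mm farther back than shut.
Start: joints at [1.148, 0.314, -0.047, 1.21, 0, 1.571], TCP at [0.246, 0.547, 0.231] pointing down, gripper open.
Joint ranges: [-2.67, 2.67], [-0.69, 1.73], [-1.03, 1.25], [-2.08, 2.16], [-1.42, 1.45], [-3.14, 3.14]. Speed limits (rad/s): [2.39, 2.39, 3.01, 3.14, 3.14, 3.14].

## Interface

Orientations are given as a unit quaternion [w, x, y, z].
In Python, from plant import r, gripper_to, eyes, models gives the robot as it stands. The module is installed in compiled form; this text tells all that it offers. Calls block until the motion is done:
- r.movep(position, orientation): joint-space move of the TCP to a pose.
- r.movel(position, ori=None, v=0.15, force_limit=None): straight line of the TCP; ori=None keeps the orientation; v is the mean speed in m/s. With force_limit (N) it stops when the force on the tool has changed by that much, and returns True; else False.
- r.set_joints(angles): joint-space move.
- gripper_to(opening): finger opening in m; the grip force is fixed at half the most; returns when the fingers have stopped.
- r.wait(seconds).
- r.inverse_kinematics(position, orientation): joint angles nearest the present ones, or None.
- r.sense(): the state.
- eyes.snapshot(name): name is "side" or "top" or "wrist"; returns a dict with "color" (480x640x3 uint8, red, green, blue), "z_map" (480x640 float32, m along the optical axis (not along the pixel's ray), 0 where there is no reading), "K" (3x3 intrinsics, pixels), "R" (3x3) and "t" (3): a world point X has camera coordinates R X + t; the wrist camera has in their place "T_tool_cam" (4x4, takes a point from camera to tool coordinates, whose origin is the TCP and whose axes are the tool frame's). Camera axes: x right, y down, z forward; pixel columns grow to the right and rows downward; lengths in m; the calibration is good to about 2 mm. A picture is of the moment at which its call begins: read the wrist's pose just before it.
A pose or a line that the arm cannot do raises r.Unreachable and nothing moves.
- r.job_done(): hands the job in, once; it reports no verdict.
Trained networks look in a picture, given as the dict that the camera call returned (one of the last four; its "shot" number tells which), for a name from the list of things; names that differ only in an ending like _2 or _b are one class to them, and where a whole thing is asked for, a point or a joint stands for the part that bears it (a point fixed in the world has none). Each returns a list of dicts, best first, with "confidence" (0 to 1); they miss things now and then, are a little off and sometimes report something else, mostly with a low value. They report only what shows in the picture. A call takes as long as a camera call.
- models.find_in(query, picture): "bbox" ([left, top, width, height] in pixels, round what is visible of it).
- models.spot_point(query, picture): "uv" ([column, row] in pixels: a listed point, or the origin of a listed thing).
The state is a dict: "t": time; "qpos": joint angles; "qvel": joint speeds; "effort": joint torques, N m; "position": TCP position; "eef_rot": TCP orientation; "contact_force": force on the tool from outside, world axes, zero at the start; "moment": the same for the moment, N m; "finger_gap": finger opening in m.
Only numpy, scipy, OpenCV 4.12 (cv2) and the standard library are available. Lean on these libraries where they do the work, as an engineer would, in place of code of your own. Each camera call takes 0.05 s, during which the arm holds its last target.

## Working session

There is one attempt and no reset: what is moved stays moved. The work goes in short steps, each a Python script; the robot and the scene stay as the last script left them, time stands still between calls to the robot, and variables do not carry over. Pictures are saved under pics/ and viewed, and the job is handed in when it is done.

```bash
mkdir -p pics; ls; python3 - <<'E'
from plant import r, gripper_to, eyes, models
import cv2, numpy as np, pickle
s=r.sense(); print(s['t'],s['position'],s['eef_rot'],s['finger_gap'],r.grip_depth)
for n in ('top','side'):
    p=eyes.snapshot(n); pickle.dump(p,open(n+'.pkl','wb'))
    cv2.imwrite(f'pics/{n}1.png',p['color'][:,:,::-1])
    for q in ('panel','rail_edge','cover_edge','parts_box','catch'):
        try:
            if q not in('parts_box','catch'): 
                print(n,q,models.spot_point(q,p)[:2])
            else: print(n,q,models.find_in(q,p)[:2], models.spot_point(q,p)[:1] if q=='parts_box' else '')
        except Exception as e: print(q,e)
print(r.sense()['t'])
E
```

```text
pics
0.0 [0.24595203 0.54664624 0.23044107] [ 0.69124566  0.14778785  0.69148284 -0.14896197] 0.08505076347299693 0.0187
top panel [{'uv': [268.7, 277.8], 'confidence': 0.83}]
top rail_edge [{'uv': [268.3, 260.2], 'confidence': 0.69}]
top cover_edge [{'uv': [274.6, 261.1], 'confidence': 0.81}, {'uv': [271.7, 262.5], 'confidence': 0.28}]
top parts_box [{'bbox': [193.1, 164.8, 159.4, 134.6], 'confidence': 0.86}] [{'uv': [273.1, 235.2], 'confidence': 0.56}]
top catch [{'bbox': [272.9, 267.7, 24.4, 18.1], 'confidence': 0.8}] 
side panel []
side rail_edge []
side cover_edge []
side parts_box [{'bbox': [252.9, 191.7, 89.2, 133.1], 'confidence': 0.79}] [{'uv': [415.5, 166.3], 'confidence': 0.46}]
side catch [] 
0.7
```

```bash
python3 - <<'E'
import cv2,pickle
p=pickle.load(open('top.pkl','rb'))
c=p['color'][:,:,::-1][150:310,180:370]
cv2.imwrite('pics/topz.png',cv2.resize(c,None,fx=4,fy=3.75,interpolation=cv2.INTER_CUBIC))
E
```

```text
(no output)
```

View pics/top1.png

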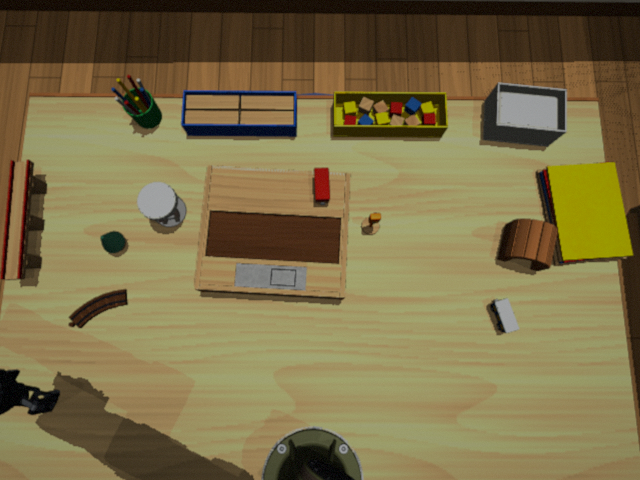

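View pics/side1.png

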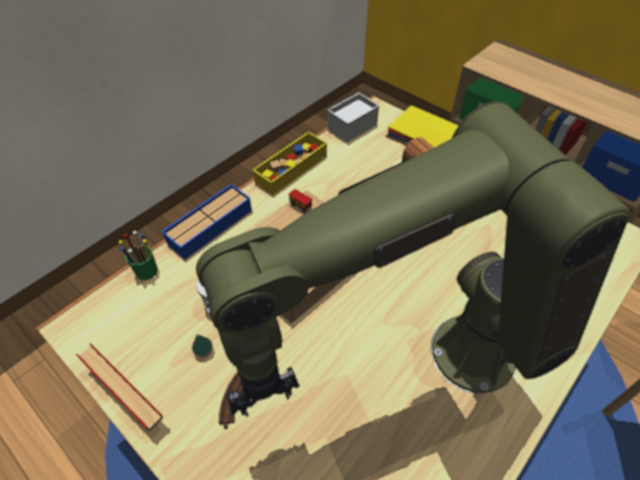

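View pics/topz.png

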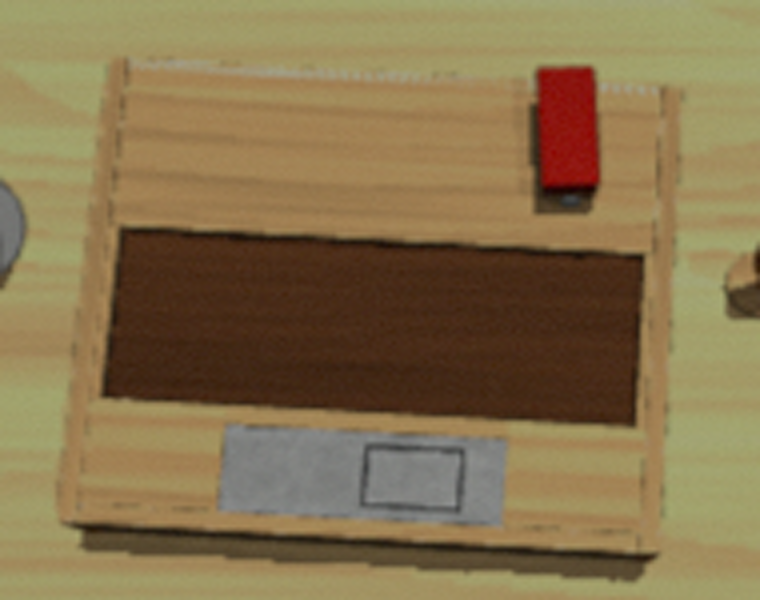

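The top picture shows the grey inlay with the plate outlined right of its middle, with its centre at about pixel (283, 277.5). I'll turn these pixels into positions and check them against the given sizes.

```bash
cat > h.py <<'E'
import numpy as np
def ray(p,u,v,z):
    K,R,t=map(np.array,(p['K'],p['R'],p['t']))
    d=R.T@np.linalg.solve(K,[u,v,1]); c=-R.T@t
    return c+d*(z-c[2])/d[2]
def dep(p,u,v):
    K,R,t=map(np.array,(p['K'],p['R'],p['t']))
    z=p['z_map'][int(round(v)),int(round(u))]
    return R.T@(z*np.linalg.solve(K,[u,v,1])-t)
E
python3 - <<'E'
import pickle,numpy as np
from h import *
p=pickle.load(open('top.pkl','rb'))
print('cam',-np.array(p['R']).T@p['t'])
Z=lambda a:(180+(a[0]+.5)/4-.5,150+(a[1]+.5)/3.75-.5)
np.set_printoptions(precision=4,suppress=True)
def P(l,z): return np.array([ray(p,*Z(a),z) for a in l])
inl=P([(222,425),(507,438),(503,525),(219,510)],.093)
pl=P([(364,445),(465,451),(461,511),(361,506)],.093)
well=P([(104,397),(636,426)],.082)
for n,l in(('inlay',inl),('plate',pl),('well',well)): print(n);print(l,l.mean(0))
print('sizes',[np.linalg.norm(inl[i]-inl[i-1]) for i in range(4)],[np.linalg.norm(pl[i]-pl[i-1]) for i in range(4)])
yd=(inl[0]-inl[1]+inl[3]-inl[2]);yd2=well[0]-well[1]
for d in(yd,yd2): print('yaw',np.arctan2(-d[0],d[1]))
for uv in [(268.7,277.8),(283,277.5),(270,235),(320,290)]: print(uv,dep(p,*uv))
print('net panel',ray(p,268.7,277.8,.093))
E
```

```text
cam [ 0.36369425 -0.00337285  1.21574171]
inlay
[[0.5111 0.1899 0.093 ]
 [0.5037 0.018  0.093 ]
 [0.448  0.0198 0.093 ]
 [0.4566 0.1895 0.093 ]] [0.4798 0.1043 0.093 ]
plate
[[0.4987 0.104  0.093 ]
 [0.4951 0.0432 0.093 ]
 [0.4567 0.045  0.093 ]
 [0.4596 0.1048 0.093 ]] [0.4775 0.0743 0.093 ]
well
[[ 0.5304  0.2644  0.082 ]
 [ 0.5134 -0.0604  0.082 ]] [0.5219 0.102  0.082 ]
sizes [np.float64(0.05450226791483736), np.float64(0.1720127988516252), np.float64(0.05572389512640752), np.float64(0.16987372516915325)] [np.float64(0.03908235016738118), np.float64(0.06092171105765526), np.float64(0.038453357140359974), np.float64(0.05987104972717278)]
yaw -0.04660940837766391
yaw -0.052389236424253215
(268.7, 277.8) [0.4756 0.1079 0.0948]
(283, 277.5) [0.4769 0.0739 0.0909]
(270, 235) [0.5825 0.1087 0.0816]
(320, 290) [ 0.4472 -0.0151  0.0942]
net panel [0.4757 0.108  0.093 ]
```

The inlay measures 170 x 55 mm and the opening 60 x 39 mm. The plate reads 2 mm low in depth, and its place is 30 mm to -y of the panel centre, which is plausible. Next I shut the fingers, go above the plate and press.

```bash
cat >> h.py <<'E'
from scipy.spatial.transform import Rotation as Ro
yaw=-0.05
bx=np.array([np.cos(yaw),np.sin(yaw),0]); by=np.array([-np.sin(yaw),np.cos(yaw),0])
panel=np.array([.4798,.1043,.093])*1.0
box=np.array([panel[0],panel[1],0])+.115*bx
q=np.roll(Ro.from_matrix(np.c_[[0,0,-1],by,bx]).as_quat(),1)
def B(x,y,z): return box+x*bx+y*by+np.array([0,0,z])
E
python3 - <<'E'
from plant import r, gripper_to, eyes, models
import cv2
from h import *
print(box)
pl=np.array([.4772,.0743])
up=[*pl,.18]
print(r.inverse_kinematics(up,q), r.inverse_kinematics(B(.016,.0,.065),q))
gripper_to(0)
r.movep(up,q); r.movel([*pl,.105],v=.1)
s=r.sense();print(s['t'],s['position'],s['contact_force'],s['finger_gap'])
hit=r.movel([*pl,.080],v=.02,force_limit=12)
for i in range(4):
    s=r.sense();print(hit,s['t'],s['position'],s['contact_force']); r.wait(.25)
p=eyes.snapshot('top');cv2.imwrite('pics/press.png',cv2.resize(p['color'][150:310,180:370,::-1],None,fx=4,fy=3.75))
E
```

```text
[0.59465628 0.0985524  0.        ]
[ 0.15445972  0.12352885 -0.40625851  1.04100898  0.          0.20445972] [ 0.15873657  0.457696   -0.23363431  0.87946602  0.          0.20873657]
4.2833 [0.47765443 0.07444371 0.10548224] [ 0.19757229 -0.00172621 -0.61892496] 0.00029790755155359986
True 5.2333 [0.47709929 0.07429641 0.0850355 ] [-1.3802318  -0.12472135  6.53676192]
True 5.4833 [0.47711811 0.07428904 0.08503963] [-2.586064   -0.16221862  7.49689537]
True 5.7333 [0.47708965 0.0742787  0.08501691] [-1.74357816 -0.12320198  7.09999975]
True 5.9833 [0.47707866 0.07430476 0.08502617] [-2.56336645  0.26224236  7.72285704]
```

View pics/press.png

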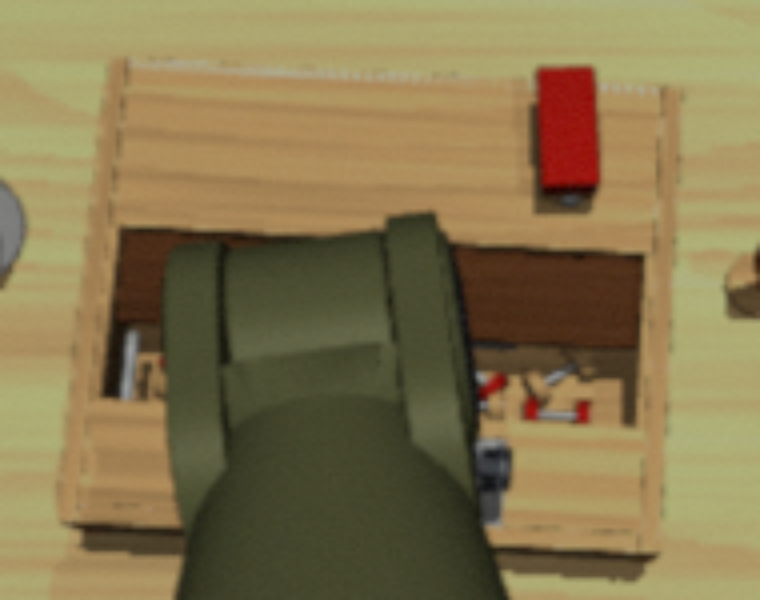

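The cover sprang ajar: its edge is at about zoom row 345 and the wheel sets show in the gap. I'll lift, check that the plate is up, go into the gap and push.

```bash
python3 - <<'E'
from plant import r, gripper_to, eyes, models
import cv2,pickle
from h import *
r.movel([.4772,.0743,.15],v=.12)
g=B(-.05,.0,.15)
r.movel(g,q,v=.12)
g[2]=.067
h=r.movel(g,v=.06,force_limit=6)
s=r.sense();print(h,s['t'],s['position'],s['contact_force'],g)
if h: r.movel([g[0],g[1],.15],v=.1); raise SystemExit
e=B(.024,.0,.067)
h=r.movel(e,v=.04,force_limit=9)
s=r.sense();print(h,s['t'],s['position'],s['contact_force'],'boxx',(s['position']-box)@bx)
E
```

```text
False 9.2667 [0.54508293 0.10111058 0.06741301] [-0.18756326  0.17356377  0.38516505] [0.54471877 0.10105135 0.067     ]
True 10.725 [0.6088793  0.09763396 0.06620179] [ 0.31346795 -0.04688558  0.12350469] boxx 0.014251150543629154
```

It stopped at box x +14 mm where about +16 was expected. I'll push on gently to confirm this is the end stop, then back off, lift and look.

```bash
python3 - <<'E'
from plant import r, gripper_to, eyes, models
import cv2,pickle
from h import *
e=B(.026,.0,.067)
h=r.movel(e,v=.015,force_limit=12)
for i in range(2):
    s=r.sense();print(h,s['t'],s['position'],s['contact_force'],'boxx',(s['position']-box)@bx); r.wait(.2)
r.movel(B(-.03,0,.067),v=.06)
r.movel(B(-.03,0,.2),v=.12)
r.movep(B(-.17,.0,.28),q)
p=eyes.snapshot('top');cv2.imwrite('pics/open.png',cv2.resize(p['color'][150:310,100:390,::-1],None,fx=2.75,fy=2.75))
cv2.imwrite('pics/openfull.png',p['color'][:,:,::-1])
pickle.dump(p,open('top2.pkl','wb'))
print(models.spot_point('cover_edge',p),models.find_in('catch',p),r.sense()['t'])
w=eyes.snapshot('wrist');cv2.imwrite('pics/wrist.png',w['color'][:,:,::-1])
E
```

```text
True 11.1417 [0.60879047 0.09744966 0.06531012] [-0.72665852 -0.60164473 -0.62695578] boxx 0.014171643263733758
True 11.3417 [0.60837002 0.09738304 0.0648676 ] [0.56334173 0.2384218  0.22993037] boxx 0.013755048238245799
[{'uv': [275.2, 220.3], 'confidence': 0.85}] [{'bbox': [271.0, 254.4, 26.6, 31.1], 'confidence': 0.59}] 14.5167
```

View pics/openfull.png

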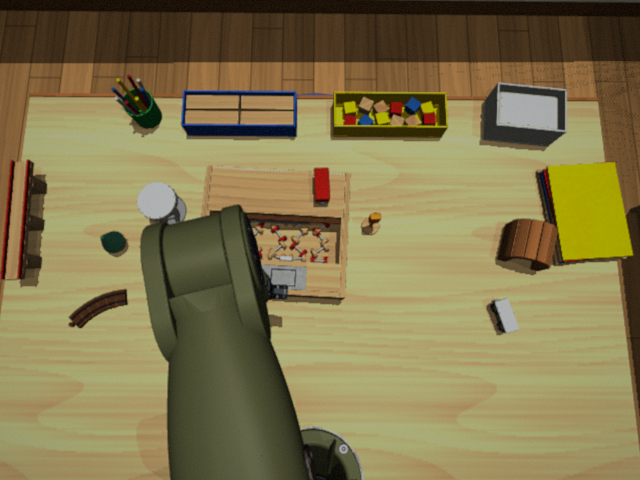

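View pics/wrist.png

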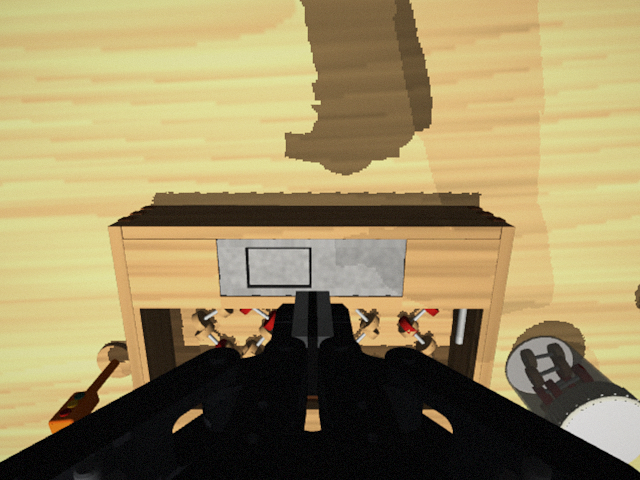

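The cover looks to be wholly under the deck, and the toys are in place. I'll swing the arm clear and measure the edge and the toys' shift without it in view.

```bash
python3 - <<'E'
from plant import r, gripper_to, eyes, models
import cv2,pickle
from h import *
j=list(r.sense()['qpos']); j[0]=-0.9
r.set_joints(j)
s=r.sense(); print(s['t'],s['position'],s['contact_force'])
p=eyes.snapshot('top');pickle.dump(p,open('top3.pkl','wb'))
a=pickle.load(open('top.pkl','rb'))
print(models.spot_point('cover_edge',p))
for n in 'canister dining_car signal curved_track tree coach tunnel'.split():
    print(n,[x['bbox'] for x in models.find_in(n,p)[:1]])
d=np.abs(p['color'].astype(int)-a['color']).max(2)
cv2.imwrite('pics/diff.png',np.clip(d*3,0,255).astype(np.uint8))
c=p['color'][150:310,180:370,::-1]
cv2.imwrite('pics/clear.png',cv2.resize(c,None,fx=4,fy=3.75,interpolation=cv2.INTER_CUBIC))
for y in(-.05,0,.05):
  K,R,t=map(np.array,(p['K'],p['R'],p['t']))
  pr=[]
  for x in np.arange(0,.045,.004):
    X=B(x,y,.082); c=R@X+t; u=K@c/c[2]; pr.append((round(x*1000),round(float(dep(p,u[0],u[1])[2])*1000),int(p['color'][int(round(u[1])),int(round(u[0]))].sum())))
  print(y,pr)
E
```

```text
16.3 [ 0.27324373 -0.3432829   0.27875018] [ 0.34812067 -0.86755738 -1.14106307]
[{'uv': [272.6, 217.3], 'confidence': 0.71}]
canister [[133.0, 182.7, 55.7, 42.2]]
dining_car [[309.7, 164.6, 22.6, 41.0]]
signal [[361.4, 215.2, 17.5, 21.6]]
curved_track [[69.2, 291.5, 57.6, 38.4]]
tree [[97.6, 232.0, 26.4, 22.5]]
coach [[487.6, 297.1, 32.1, 35.3]]
tunnel [[496.0, 219.9, 64.6, 52.8]]
-0.05 [(0, 14, 413), (4, 11, 339), (8, 14, 176), (12, 15, 186), (16, 15, 137), (20, 38, 106), (24, 56, 81), (28, 81, 147), (32, 83, 135), (36, 85, 133), (40, 81, 116), (44, 92, 293)]
0 [(0, 28, 150), (4, 34, 176), (8, 31, 297), (12, 34, 181), (16, 12, 192), (20, 42, 116), (24, 56, 88), (28, 82, 110), (32, 85, 135), (36, 82, 109), (40, 79, 104), (44, 96, 276)]
0.05 [(0, 15, 393), (4, 11, 187), (8, 10, 186), (12, 14, 205), (16, 15, 219), (20, 28, 129), (24, 52, 100), (28, 79, 104), (32, 83, 132), (36, 83, 130), (40, 83, 94), (44, 94, 261)]
```

View pics/clear.png

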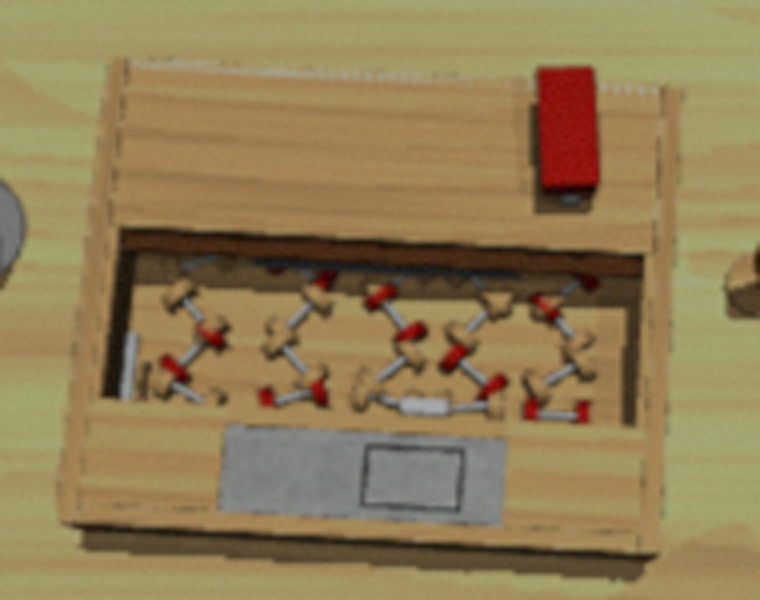

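View pics/diff.png

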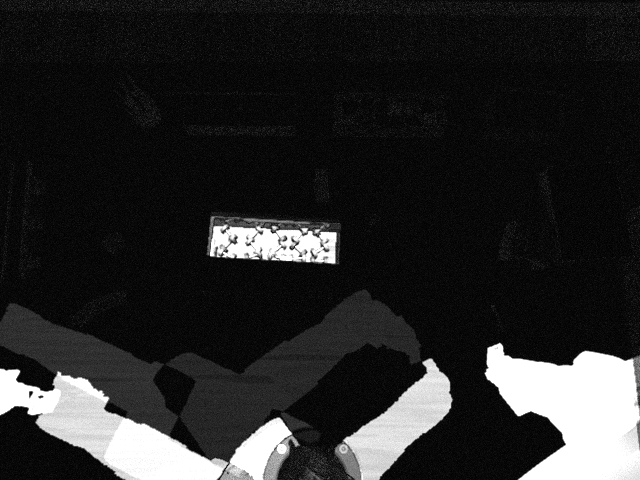

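The cover's edge is at x ≈ 26–27 mm, so it is about 99 mm open. The picture difference shows that only the cover and the arm moved. Handing in.

```bash
python3 - <<'E'
from plant import r
r.job_done(); print(r.sense()['t'])
E
```

```text
the job is handed in; nothing more can be done
the job is handed in; nothing more can be done
```

The cover is fully open under the rear deck, the push plate looks to be up again, and the job was handed in at about 16.8 s of the 51 s. No verdict was reported.

- **Catch:** I located the plate in the top image and depth map, 30 mm to -y of the panel centre, without feeling along the inlay. I pressed it with shut fingertips until about z = 0.085 m (roughly 6 mm of travel, 7 N), and the cover sprang ajar.
- **Cover:** I put the fingertips into the gap 28 mm below the rail and pushed the cover back until it stopped. A second gentle push stopped at the same place, about +14 mm of the box frame for the fingertips.
- **Last checks:** With the arm clear, depth puts the cover's edge at about x = +26 mm of the box frame, so it is about 99 of 100 mm open. In the picture the plate looks as it did at rest; I didn't measure its depth again.
- **Toys:** Comparing the before and after pictures, nothing but the cover and the arm (with its shadow) changed, so none of the seven toys moved. The arm stood clear of everything.
- **Small disagreements:** The fingertips stopped about 2 mm short of the +16 mm I expected, which is within calibration error. The force reading fell back to about zero after each push stopped, so the end stop is confirmed by position and depth, not by a steady force.

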